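# Point out the bearing, grease and seal to fit, in order

## Task

Show the apprentice at the parts counter what goes into the housing, in order: point at the largest of the three ball bearings on the grey mat, then at the screw cap of the grease tube to the right of the mat, then at the shaft seal on the mat that has the same outside diameter as that bearing. Each time bring the fingertips about 3 cm above the middle of the thing and stay there for about two seconds, raising the hand well clear (10 cm or more above the counter) on the way between, so that it never points low over the other bearings and seals. Do not touch or move any of the things, and finish still pointing at the seal.

Things in the scene. Friction and masses are not known exactly. Their poses are not given: they have to be found in the camera images.
- bearing_large: The largest ball bearing: a steel ring with a bore, 62 mm outside diameter, 16 mm thick; first to be pointed at. It lies with the five other ring parts on the plain grey mat, 270 x 380 mm; which lies where changes. Its origin is the centre of its underside, z up; it lies flat on the grey mat (3 mm thick, on the counter), so its upper face is 16 mm above its origin. 
- bearing_medium: A ball bearing, 42 mm outside diameter, 12 mm thick. Its origin is the centre of its underside, z up; it lies flat on the grey mat (3 mm thick, on the counter), so its upper face is 12 mm above its origin. Not to be pointed at.
- bearing_small: A ball bearing, 22 mm outside diameter, 7 mm thick. Its origin is the centre of its underside, z up; it lies flat on the grey mat (3 mm thick, on the counter), so its upper face is 7 mm above its origin. Not to be pointed at.
- seal_large: The largest shaft (oil) seal: a thin ring with a wide opening, 62 mm outside diameter as the largest bearing, but only 8 mm thick; last to be pointed at. Its middle is the centre of the ring. Its origin is the centre of its underside, z up; it lies flat on the grey mat (3 mm thick, on the counter), so its upper face is 8 mm above its origin. 
- seal_medium: A shaft seal, 47 mm outside diameter, 7 mm thick. Its origin is the centre of its underside, z up; it lies flat on the grey mat (3 mm thick, on the counter), so its upper face is 7 mm above its origin. Not to be pointed at.
- seal_small: A shaft seal, 38 mm outside diameter, 7 mm thick. Its origin is the centre of its underside, z up; it lies flat on the grey mat (3 mm thick, on the counter), so its upper face is 7 mm above its origin. Not to be pointed at.
- grease_tube: A soft-looking grease tube lying flat on the counter to the right of the mat, 42 mm wide, 155 mm long along its y axis, 34 mm high; a round screw cap at its -y end, a flat crimp at the other. Its origin is the centre of its underside.
- grease_cap (a point): The middle of the grease tube's screw cap (black, 22 mm long and 25 mm across), at the highest line of the cap, 30 mm above the counter; second to be pointed at. 67 mm from the tube's middle; axes as the tube's, z up.
- mug: A bystander: mug, 81 mm across, 113 mm with its handle, 101 mm high. Origin at the centre of its underside.
- stamp: A bystander: wooden hand stamp, 25 x 46 mm, 62 mm high. Origin at the centre of its underside.
- carton: A bystander: small bearing carton, 64 x 64 x 26 mm high. Origin at the centre of its underside.
- marker_stand: A bystander: slim upright marker stand on a 40 mm round foot, 110 mm high. Origin at the centre of its underside.
There are look-alikes about, which are no part of the job. Leave any orange or yellow look-alike of the bearing_large alone. What is shaped like the grease_tube but green is not meant.

How it is judged (in metres and radians):
On the way, in this order (a step that is already met when the one before it is completed fails the run):
1. the fingertips dwell just above the largest bearing (horizontal distance between the grasp point and bearing_large below 0.025 m and z of the grasp point in the frame of bearing_large between 0.036 and 0.096 m), for 1.5 s.
2. then just above the grease tube's cap (horizontal distance between the grasp point and grease_cap below 0.025 m and z of the grasp point in the frame of grease_cap between 0.02 and 0.08 m), for 1.5 s.
3. then just above the seal of the bearing's diameter (horizontal distance between the grasp point and seal_large below 0.025 m and z of the grasp point in the frame of seal_large between 0.028 and 0.088 m), for 1.5 s.
At the end, for the whole second after the job is handed in: The gripper still points at the largest seal: its grasp point (about 19 mm behind the fingertips) within 25 mm sideways of the seal's centre and 20 to 80 mm above its upper face; all listed things are within 5 mm of where they stood (all of step 3 and distance of each of bearing_large, bearing_medium, bearing_small, seal_large, seal_medium, seal_small, grease_tube, mug, stamp, carton, marker_stand from where it was at the start of the episode below 0.005 m); the robot touches nothing.
It fails at once if the robot touches one of the things (contact force between any of the fingers, the arm and bearing_large above 0.5 N or contact force between any of the fingers, the arm and bearing_medium above 0.5 N or contact force between any of the fingers, the arm and bearing_small above 0.5 N or contact force between any of the fingers, the arm and seal_large above 0.5 N or contact force between any of the fingers, the arm and seal_medium above 0.5 N or contact force between any of the fingers, the arm and seal_small above 0.5 N or contact force between any of the fingers, the arm and grease_tube above 0.5 N or contact force between any of the fingers, the arm and mug above 0.5 N or contact force between any of the fingers, the arm and stamp above 0.5 N or contact force between any of the fingers, the arm and carton above 0.5 N or contact force between any of the fingers, the arm and marker_stand above 0.5 N).
It fails at once if one of the things is moved (distance of any of bearing_large, bearing_medium, bearing_small, seal_large, seal_medium, seal_small, grease_tube, mug, stamp, carton, marker_stand from where it was at the start of the episode above 0.005 m).
It fails at once if the hand points low over a wrong bearing or seal (grasp point within 25 mm of its middle and under 60 mm above its upper face) ((horizontal distance between the grasp point and bearing_medium below 0.025 m and z of the grasp point in the frame of bearing_medium below 0.072 m) or (horizontal distance between the grasp point and bearing_small below 0.025 m and z of the grasp point in the frame of bearing_small below 0.067 m) or (horizontal distance between the grasp point and seal_medium below 0.025 m and z of the grasp point in the frame of seal_medium below 0.067 m) or (horizontal distance between the grasp point and seal_small below 0.025 m and z of the grasp point in the frame of seal_small below 0.067 m)).
It also fails if it takes over 54 s, if anything falls off the work surface, if the arm or the gripper's body presses on something with over 40 N, if the wrist force passes 120 N, or if a joint passes its speed limit or range.

## Robot

A 6-joint arm with a two-finger parallel gripper is mounted at the origin on a cart in front of the work surface, level with it; the furniture and walls round the work are solid. World frame = base frame: x ahead of the robot, y to its left, z up, the work surface at z = 0. Lengths are in mm, angles in rad, forces in N, time in s.
With the tool pointing down it reaches from about 275 to 1000 mm from the base axis. Payload 8.4 kg.
Tool frame: the origin (TCP) lies midway between the tips of the shut fingers; the grasp point (between the pads) lies 19 mm behind it; z points along the fingers, y is the line along which they close (so a half turn about z gives the same grasp; the last joint's range is limited). The gripper opens to 85 mm and grips with 20 to 120 N. Pads are 22 mm wide; open, the fingers measure 114 mm over their backs; the gripper's body (76 mm by 85 mm) begins 54 mm behind the grasp point. The pads swing forward as they close: fully open they stand 13 mm farther back than shut.
Start: joints at [-1.118, 0.353, 1.633, -0, 1.155, -0.002], TCP at [274.551, -561.471, 231.281] pointing down, gripper open.
Joint ranges: [-2.63, 2.63], [-0.92, 2.1], [0.06, 2.66], [-1.3, 4.44], [0, 2.69], [-3.02, 3.02]. Speed limits (rad/s): [2.22, 2.22, 2.79, 3.14, 3.14, 3.14].

## Interface

Orientations are given as [roll, pitch, yaw] about the fixed x, y, z axes, in that order (R = Rz(yaw) Ry(pitch) Rx(roll)).
In Python, from rig import monitor, imaging, r gives the robot as it stands.
- The arm moves only by the tool drive_tool, never from a script. Its argument "plan" is a list of rows, each an object of numbers: "x", "y", "z": the shift along the tool's x, y, z in units of 50 mm (1.0 is 50 mm); "ax", "ay", "az": the turn, a rotation vector about the tool's x, y, z in units of 6 degrees (1.0 is 6 degrees); "hand": the finger opening in mm, from 0 to 85.4. In form: [{"x": .., "y": .., "z": .., "ax": .., "ay": .., "az": .., "hand": ..}, ...]. A call has 1 to 8 rows; each row is the pose to reach, as a shift and turn from the pose commanded when the call began, along the tool's axes at that moment; what a row does not reach only later rows make up. A row lasts 1/10 s, in which the tool goes at most 50 mm and 8.59 degrees, less where a joint would pass 70% of its speed; a pose out of reach is approached as far as the arm can. A call with a gripper value outside its range is refused whole. The fingers move at their own pace and stop on an object; "grip_force" is the grip in N (left out, the last holds). Time passes only in rows, so rows that repeat a pose let the fingers close. It gives the time, the measured TCP pose, the force, the opening and the grip force at its end, in the units of the state.
- monitor.sense(): the state, without advancing time (a new reading comes with each control period).
- imaging.grab_frame(name): name is "scene" or "top" or "wrist"; returns the picture (400x640x3 uint8, red, green, blue); there is no depth.
- imaging.camera_info(name): a dict with "mtx" (3x3 intrinsics, pixels), "R" (3x3) and "t" (3): a world point X has camera coordinates R X + t. Camera axes: x right, y down, z forward; pixel columns grow to the right and rows downward; lengths in mm; the calibration is good to about 2 mm. A picture is of the moment at which its call begins: read the wrist's pose just before it. camera_info takes no time and is no camera call; for the wrist camera it gives the pose at the moment of the call.
- r.sign_off(): hands the job in; it is judged then, once.
The state is a dict: "clock": time; "qpos": joint angles; "qvel": joint speeds; "joint_efforts": joint torques, N m; "eef_pos": TCP position; "tcp_rot": TCP orientation; "contact_force": force on the tool from outside, world axes, zero at the start; "wrist_torque": the same for the moment, N m; "opening": opening from 0.0 (shut) to 1.0 (fully open); "grasp_force": force on a finger pad.
Only numpy, scipy, OpenCV 4.12 (cv2) and the standard library are available. Lean on these libraries where they do the work, as an engineer would, in place of code of your own. Each camera call takes 0.05 s, during which the arm holds its last target. There are 200 camera calls.

## Working session

There is one attempt and no reset: what is moved stays moved. The work goes in short steps, Python scripts to look and compute and a tool call to move; the robot and the scene stay as the last step left them, time stands still between calls to the robot, and variables do not carry over. Pictures are saved under pics/ and viewed, at most 10 in all, crops included, and the job is handed in when it is done.

Besides the shell and the picture viewer there is one more tool, called after "Emit:" as name(argument=value, ...) on one line, values as JSON. drive_tool: Moves the arm, as the interface text tells. Its arguments: {"type":"object","properties":{"plan":{"type":"array","items":{"type":"object","properties":{"x":{"type":"number"},"y":{"type":"number"},"z":{"type":"number"},"ax":{"type":"number"},"ay":{"type":"number"},"az":{"type":"number"},"hand":{"type":"number"}}}},"grip_force":{"type":"number"}},"required":["plan"]}

```bash
mkdir -p pics; python3 - <<'E'
from rig import monitor, imaging, r
import cv2
for n in ("top","scene"):
    cv2.imwrite(f"pics/{n}0.png",imaging.grab_frame(n)[:,:,::-1])
    c=imaging.camera_info(n);print(n,c["mtx"].tolist(),(-c["R"].T@c["t"]).tolist())
s=monitor.sense();print(s["clock"],s["eef_pos"],s["tcp_rot"])
E
```

```text
top [[400.4647992515737, 0.0, 318.9002675830827], [0.0, 400.4647992515737, 193.53508322019945], [0.0, 0.0, 1.0]] [417.8549341305424, -8.33146536526955, 1108.7837544893914]
scene [[459.96174896133135, 0.0, 317.21846362271486], [0.0, 459.96174896133135, 202.1417089539022], [0.0, 0.0, 1.0]] [-235.67931456910523, -981.4888859858803, 833.3888501345643]
0.1 [ 274.36907847 -561.07966445  230.639124  ] [-3.14033133e+00  2.04420596e-06  4.54820731e-01]
```

View pics/top0.png

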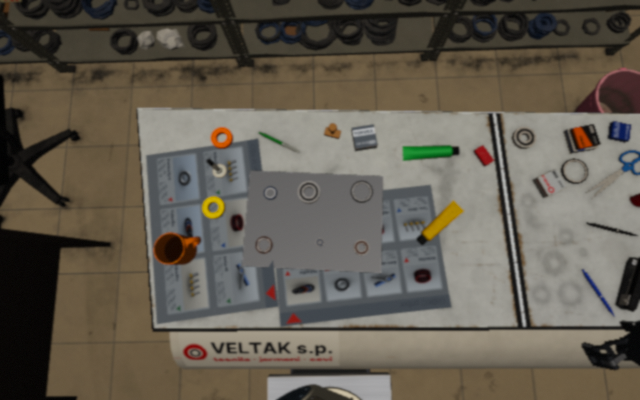

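View pics/scene0.png

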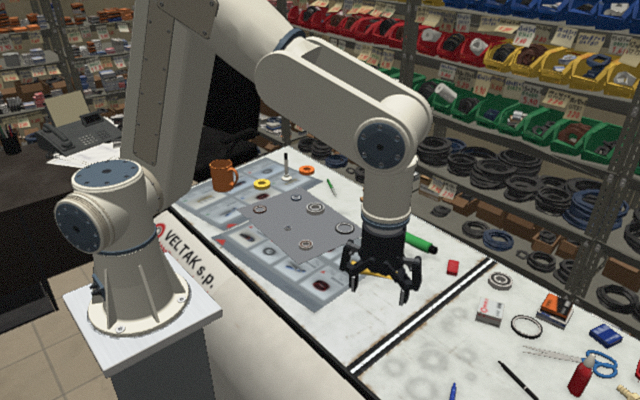

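The top view shows the bearing candidate at about (308,191), the large seal candidate at (361,191), and the yellow tube with its black cap near (421,239). I'll refine these with an enlarged crop and measurements.

```bash
cat > h.py <<'E'
import numpy as np
from rig import imaging
def ray(cam,u,v,z):
    c=imaging.camera_info(cam);R=np.array(c["R"]);C=-R.T@np.array(c["t"])
    d=R.T@np.linalg.inv(c["mtx"])@np.array([u,v,1.]);return C+d*(z-C[2])/d[2]
E
python3 - <<'E'
import cv2,numpy as np
from h import ray
im=cv2.imread("pics/top0.png")
crop=im[165:275,240:470];cv2.imwrite("pics/crop0.png",cv2.resize(crop,None,fx=3.4,fy=3.4,interpolation=cv2.INTER_CUBIC))
roi=im[174:268,248:380].astype(int)
bg=np.median(roi.reshape(-1,3),0)
m=(np.abs(roi-bg).max(2)>14).astype(np.uint8)
for c in cv2.findContours(m,cv2.RETR_EXTERNAL,cv2.CHAIN_APPROX_NONE)[0]:
    if cv2.contourArea(c)<8: continue
    (u,v),rr=cv2.minEnclosingCircle(c);u+=248;v+=174
    print("ring",round(u,1),round(v,1),"diam mm",round(2*rr/400.5*1095),ray("top",u,v,11).round(0))
h=cv2.cvtColor(im,cv2.COLOR_BGR2HSV)
y=cv2.inRange(h,(18,120,80),(35,255,255));y[:,:400]=0
k=cv2.inRange(h,(0,0,0),(180,255,60));k[:225]=0;k[255:]=0;k[:,:408]=0;k[:,435:]=0
n,l,s,ce=cv2.connectedComponentsWithStats(k)
for i in range(1,n):
    if s[i,4]>8: print("dark",s[i],ce[i],ray("top",*ce[i],20).round(0))
q=cv2.minAreaRect(np.argwhere(y)[:,::-1].astype(np.float32));print("tube",q,ray("top",*q[0],17).round(0))
E
```

```text
ring 266.5 265.5 diam mm 36 [434. 159.  11.]
ring 361.6 246.8 diam mm 42 [479. -99.  11.]
ring 263.6 244.6 diam mm 51 [491. 167.  11.]
ring 270.2 192.6 diam mm 42 [635. 150.  11.]
ring 308.3 191.1 diam mm 60 [637.  43.  11.]
ring 361.4 191.1 diam mm 64 [ 633. -105.   11.]
ring 356.5 174.5 diam mm 123 [681. -94.  11.]
dark [417 235  10  10  68] [421.5 239.5] [ 494. -260.   20.]
tube ((436.8075256347656, 216.84942626953125), (26.184886932373047, 48.3759765625), 48.6522216796875) [ 555. -307.   17.]
```

View pics/crop0.png

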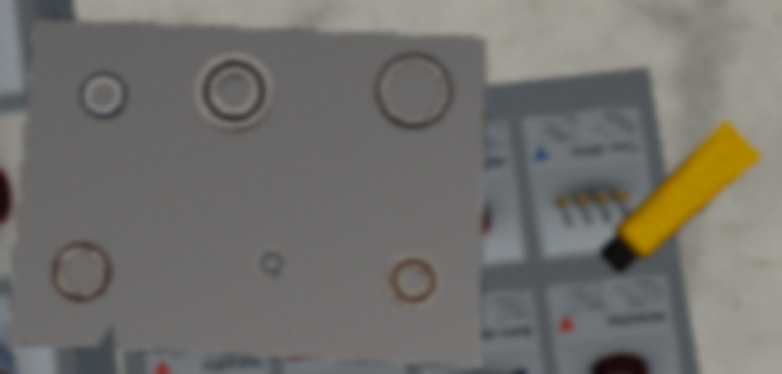

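The crop confirms the layout. The largest bearing is the thick 60 mm ring at crop (233,90), the matching thin 64 mm seal is at (414,90), and the cap is black at (620,252). Their world positions are roughly bearing (637,43), seal (633,-105) and cap (494,-260). I'll shut the fingers and move across at height.

Emit:
drive_tool(plan=[{"x": 0.5, "y": -0.3, "hand": 0}, {"x": 1.2, "y": -0.8, "hand": 0}, {"x": 2.0, "y": -1.3, "hand": 0}, {"x": 2.8, "y": -1.8, "hand": 0}, {"x": 3.6, "y": -2.3, "hand": 0}, {"x": 4.4, "y": -2.85, "hand": 0}, {"x": 5.2, "y": -3.4, "hand": 0}, {"x": 5.9, "y": -3.8, "hand": 0}])

```text
invalid input
```

Emit:
drive_tool(plan=[{"x": 0.8, "y": -0.5, "hand": 0}, {"x": 1.6, "y": -1.0, "hand": 0}, {"x": 2.4, "y": -1.55, "hand": 0}, {"x": 3.2, "y": -2.1, "hand": 0}, {"x": 4.0, "y": -2.6, "hand": 0}, {"x": 4.8, "y": -3.1, "hand": 0}, {"x": 5.4, "y": -3.5, "hand": 0}, {"x": 5.9, "y": -3.85, "hand": 0}])

```text
invalid input
```

Emit:
drive_tool(plan=[{"hand": 0}, {"hand": 0}])

```text
invalid input
```

```bash
python3 - <<'E'
from rig import monitor, imaging
import cv2,numpy as np
s=monitor.sense();print(s["clock"],s["eef_pos"],s["tcp_rot"],s["opening"])
c=imaging.camera_info("wrist");im=imaging.grab_frame("wrist");cv2.imwrite("pics/w1.png",im[:,:,::-1])
for p in ([637,43,19],[633,-105,11],[494,-260,30],s["eef_pos"]):
    q=c["mtx"]@(c["R"]@np.array(p)+c["t"]);print((q[:2]/q[2]).round())
np.savez("w1.npz",**c)
E
```

```text
0.1 [ 274.36907847 -561.07966445  230.639124  ] [-3.14033133e+00  2.04420596e-06  4.54820731e-01] 0.9986220980799133
[-422. -959.]
[-102. -699.]
[  76. -288.]
[321. 267.]
```

View pics/w1.png

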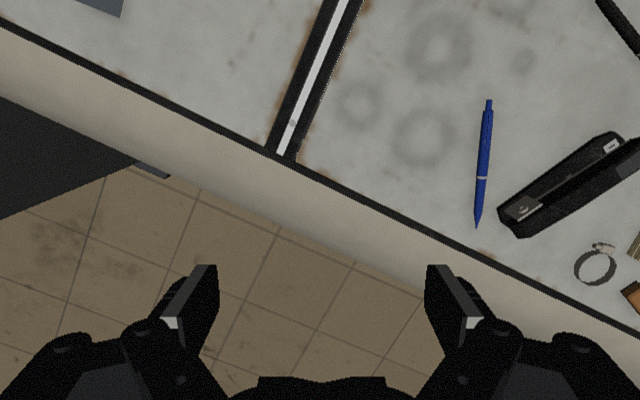

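The moves were refused, so the arm is still at the start: the wrist picture shows the open fingers at (190,290) and (450,290) and the counter edge. I'll resend with every key in each row.

Emit:
drive_tool(plan=[{"x": 0.5, "y": -0.3, "z": 0, "ax": 0, "ay": 0, "az": 0, "hand": 0}, {"x": 1.2, "y": -0.8, "z": 0, "ax": 0, "ay": 0, "az": 0, "hand": 0}, {"x": 2.0, "y": -1.3, "z": 0, "ax": 0, "ay": 0, "az": 0, "hand": 0}, {"x": 2.8, "y": -1.8, "z": 0, "ax": 0, "ay": 0, "az": 0, "hand": 0}, {"x": 3.6, "y": -2.3, "z": 0, "ax": 0, "ay": 0, "az": 0, "hand": 0}, {"x": 4.4, "y": -2.85, "z": 0, "ax": 0, "ay": 0, "az": 0, "hand": 0}, {"x": 5.2, "y": -3.4, "z": 0, "ax": 0, "ay": 0, "az": 0, "hand": 0}, {"x": 5.9, "y": -3.8, "z": 0, "ax": 0, "ay": 0, "az": 0, "hand": 0}])

```text
clock: 0.95
eef_pos: [456.5, -258.8, 231.2]
tcp_rot: [-3.141, 0.0, 0.455]
contact_force: [0.7, -0.1, -0.4]
opening: -0.002
grasp_force: 0.0
```

Emit:
drive_tool(plan=[{"x": 0.8, "y": -0.5, "z": 0, "ax": 0, "ay": 0, "az": 0, "hand": 0}, {"x": 1.6, "y": -1.0, "z": 0, "ax": 0, "ay": 0, "az": 0, "hand": 0}, {"x": 2.4, "y": -1.55, "z": 0, "ax": 0, "ay": 0, "az": 0, "hand": 0}, {"x": 3.2, "y": -2.1, "z": 0, "ax": 0, "ay": 0, "az": 0, "hand": 0}, {"x": 4.0, "y": -2.6, "z": 0, "ax": 0, "ay": 0, "az": 0, "hand": 0}, {"x": 4.8, "y": -3.1, "z": 0, "ax": 0, "ay": 0, "az": 0, "hand": 0}, {"x": 5.4, "y": -3.5, "z": 0, "ax": 0, "ay": 0, "az": 0, "hand": 0}, {"x": 5.9, "y": -3.85, "z": 0, "ax": 0, "ay": 0, "az": 0, "hand": 0}])

```text
clock: 1.75
eef_pos: [637.3, 43.5, 230.9]
tcp_rot: [-3.141, 0.0, 0.456]
contact_force: [0.7, -0.9, -0.6]
opening: -0.0
grasp_force: 0.0
```

```bash
python3 - <<'E'
from rig import monitor, imaging
import cv2,numpy as np
imaging.grab_frame("top");imaging.grab_frame("top");s=monitor.sense();print(s["clock"],s["eef_pos"],s["tcp_rot"],s["opening"])
c=imaging.camera_info("wrist");im=imaging.grab_frame("wrist");cv2.imwrite("pics/w2.png",im[:,:,::-1])
for p in ([637,43,19],[633,-105,11],[494,-260,30],s["eef_pos"]):
    q=c["mtx"]@(c["R"]@np.array(p)+c["t"]);print((q[:2]/q[2]).round())
E
```

```text
1.85 [637.87965029  44.63613398 230.79183381] [-3.14086546e+00 -7.95269383e-04  4.57742818e-01] 0.0005659318983301182
[323. 167.]
[442. 227.]
[495. 381.]
[321. 267.]
```

View pics/w2.png

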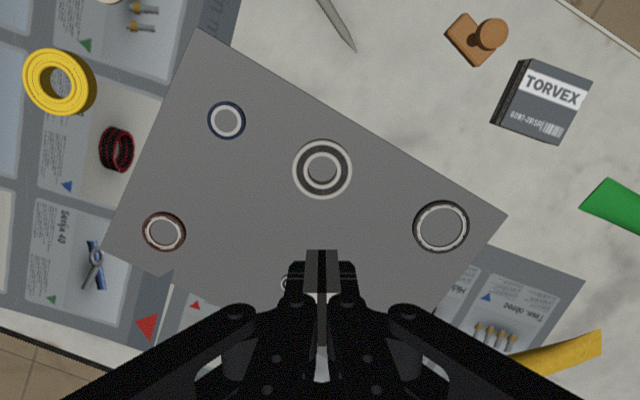

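The wrist view shows the bearing at (322,169), predicted (323,167), and the seal at (441,226), predicted (442,227). The positions hold, so I'll descend to about 30 mm above the bearing.

Emit:
drive_tool(plan=[{"x": 0, "y": 0, "z": 0.5, "ax": 0, "ay": 0, "az": 0, "hand": 0}, {"x": 0, "y": 0, "z": 1.2, "ax": 0, "ay": 0, "az": 0, "hand": 0}, {"x": 0, "y": 0, "z": 1.9, "ax": 0, "ay": 0, "az": 0, "hand": 0}, {"x": 0, "y": 0, "z": 2.5, "ax": 0, "ay": 0, "az": 0, "hand": 0}, {"x": 0, "y": 0, "z": 3.0, "ax": 0, "ay": 0, "az": 0, "hand": 0}, {"x": 0, "y": 0, "z": 3.3, "ax": 0, "ay": 0, "az": 0, "hand": 0}, {"x": 0, "y": 0, "z": 3.5, "ax": 0, "ay": 0, "az": 0, "hand": 0}, {"x": 0, "y": 0, "z": 3.6, "ax": 0, "ay": 0, "az": 0, "hand": 0}])

```text
clock: 2.7
eef_pos: [636.4, 40.8, 50.9]
tcp_rot: [-3.142, 0.0, 0.454]
contact_force: [0.9, -0.2, -0.0]
opening: -0.004
grasp_force: 0.0
```

Emit:
drive_tool(plan=[{"x": 0, "y": 0, "z": 0, "ax": 0, "ay": 0, "az": 0, "hand": 0}, {"x": 0, "y": 0, "z": 0, "ax": 0, "ay": 0, "az": 0, "hand": 0}, {"x": 0, "y": 0, "z": 0, "ax": 0, "ay": 0, "az": 0, "hand": 0}, {"x": 0, "y": 0, "z": 0, "ax": 0, "ay": 0, "az": 0, "hand": 0}, {"x": 0, "y": 0, "z": 0, "ax": 0, "ay": 0, "az": 0, "hand": 0}, {"x": 0, "y": 0, "z": 0, "ax": 0, "ay": 0, "az": 0, "hand": 0}, {"x": 0, "y": 0, "z": 0, "ax": 0, "ay": 0, "az": 0, "hand": 0}, {"x": 0, "y": 0, "z": 0, "ax": 0, "ay": 0, "az": 0, "hand": 0}])

```text
clock: 3.5
eef_pos: [636.6, 41.3, 51.3]
tcp_rot: [-3.142, -0.0, 0.455]
contact_force: [-0.3, 0.1, 1.0]
opening: -0.003
grasp_force: 0.0
```

Emit:
drive_tool(plan=[{"x": 0, "y": 0, "z": 0, "ax": 0, "ay": 0, "az": 0, "hand": 0}, {"x": 0, "y": 0, "z": 0, "ax": 0, "ay": 0, "az": 0, "hand": 0}, {"x": 0, "y": 0, "z": 0, "ax": 0, "ay": 0, "az": 0, "hand": 0}, {"x": 0, "y": 0, "z": 0, "ax": 0, "ay": 0, "az": 0, "hand": 0}, {"x": 0, "y": 0, "z": 0, "ax": 0, "ay": 0, "az": 0, "hand": 0}, {"x": 0, "y": 0, "z": 0, "ax": 0, "ay": 0, "az": 0, "hand": 0}, {"x": 0, "y": 0, "z": 0, "ax": 0, "ay": 0, "az": 0, "hand": 0}, {"x": 0, "y": 0, "z": 0, "ax": 0, "ay": 0, "az": 0, "hand": 0}])

```text
clock: 4.3
eef_pos: [636.6, 41.3, 51.3]
tcp_rot: [3.142, -0.0, 0.455]
contact_force: [0.2, 0.0, 0.3]
opening: -0.002
grasp_force: 0.0
```

Emit:
drive_tool(plan=[{"x": 0, "y": 0, "z": 0, "ax": 0, "ay": 0, "az": 0, "hand": 0}, {"x": 0, "y": 0, "z": 0, "ax": 0, "ay": 0, "az": 0, "hand": 0}, {"x": 0, "y": 0, "z": 0, "ax": 0, "ay": 0, "az": 0, "hand": 0}, {"x": 0, "y": 0, "z": 0, "ax": 0, "ay": 0, "az": 0, "hand": 0}, {"x": 0, "y": 0, "z": 0, "ax": 0, "ay": 0, "az": 0, "hand": 0}, {"x": 0, "y": 0, "z": 0, "ax": 0, "ay": 0, "az": 0, "hand": 0}, {"x": 0, "y": 0, "z": 0, "ax": 0, "ay": 0, "az": 0, "hand": 0}, {"x": 0, "y": 0, "z": 0, "ax": 0, "ay": 0, "az": 0, "hand": 0}])

```text
clock: 5.1
eef_pos: [636.6, 41.3, 51.3]
tcp_rot: [3.142, -0.0, 0.455]
contact_force: [-0.0, -0.3, 0.4]
opening: 0.001
grasp_force: 0.0
```

Emit:
drive_tool(plan=[{"x": 0, "y": 0, "z": -0.4, "ax": 0, "ay": 0, "az": 0, "hand": 0}, {"x": 0, "y": 0, "z": -1.0, "ax": 0, "ay": 0, "az": 0, "hand": 0}, {"x": 0, "y": 0, "z": -1.7, "ax": 0, "ay": 0, "az": 0, "hand": 0}, {"x": 0, "y": 0, "z": -2.4, "ax": 0, "ay": 0, "az": 0, "hand": 0}, {"x": 0, "y": 0, "z": -3.0, "ax": 0, "ay": 0, "az": 0, "hand": 0}, {"x": 0, "y": 0, "z": -3.4, "ax": 0, "ay": 0, "az": 0, "hand": 0}, {"x": 0, "y": 0, "z": -3.6, "ax": 0, "ay": 0, "az": 0, "hand": 0}, {"x": 0, "y": 0, "z": -3.6, "ax": 0, "ay": 0, "az": 0, "hand": 0}])

```text
clock: 5.9
eef_pos: [637.2, 41.4, 232.5]
tcp_rot: [3.141, -0.002, 0.455]
contact_force: [-0.1, -0.1, -0.9]
opening: -0.001
grasp_force: 0.0
```

Emit:
drive_tool(plan=[{"x": -0.4, "y": 0.3, "z": 0, "ax": 0, "ay": 0, "az": 0, "hand": 0}, {"x": -1.1, "y": 0.9, "z": 0, "ax": 0, "ay": 0, "az": 0, "hand": 0}, {"x": -1.9, "y": 1.5, "z": 0, "ax": 0, "ay": 0, "az": 0, "hand": 0}, {"x": -2.7, "y": 2.15, "z": 0, "ax": 0, "ay": 0, "az": 0, "hand": 0}, {"x": -3.5, "y": 2.8, "z": 0, "ax": 0, "ay": 0, "az": 0, "hand": 0}, {"x": -4.3, "y": 3.4, "z": 0, "ax": 0, "ay": 0, "az": 0, "hand": 0}, {"x": -4.9, "y": 3.9, "z": 0, "ax": 0, "ay": 0, "az": 0, "hand": 0}, {"x": -5.2, "y": 4.15, "z": 0, "ax": 0, "ay": 0, "az": 0, "hand": 0}])

```text
clock: 6.7
eef_pos: [491.6, -261.7, 229.6]
tcp_rot: [-3.14, 0.002, 0.453]
contact_force: [0.2, 0.2, -0.4]
opening: 0.007
grasp_force: 0.0
```

```bash
python3 - <<'E'
from rig import monitor, imaging
import cv2,numpy as np
imaging.grab_frame("top");imaging.grab_frame("top");s=monitor.sense();print(s["clock"],s["eef_pos"])
c=imaging.camera_info("wrist");im=imaging.grab_frame("wrist");cv2.imwrite("pics/w3.png",im[:,:,::-1])
for p in ([633,-105,11],[494,-260,30]):
    q=c["mtx"]@(c["R"]@np.array(p)+c["t"]);print((q[:2]/q[2]).round())
E
```

```text
6.8 [ 492.23546894 -261.20553877  229.64765753]
[231. -56.]
[321. 166.]
```

View pics/w3.png

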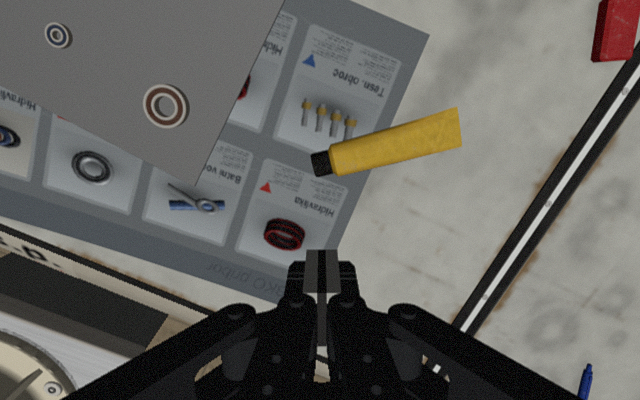

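The cap is seen at (321,163), predicted (321,166), which is about 2 mm off. I'll descend to about 30 mm above it, dwell, then rise.

Emit:
drive_tool(plan=[{"x": 0, "y": 0, "z": 0.5, "ax": 0, "ay": 0, "az": 0, "hand": 0}, {"x": 0, "y": 0, "z": 1.1, "ax": 0, "ay": 0, "az": 0, "hand": 0}, {"x": 0, "y": 0, "z": 1.8, "ax": 0, "ay": 0, "az": 0, "hand": 0}, {"x": 0, "y": 0, "z": 2.4, "ax": 0, "ay": 0, "az": 0, "hand": 0}, {"x": 0, "y": 0, "z": 2.8, "ax": 0, "ay": 0, "az": 0, "hand": 0}, {"x": 0, "y": 0, "z": 3.1, "ax": 0, "ay": 0, "az": 0, "hand": 0}, {"x": 0, "y": 0, "z": 3.3, "ax": 0, "ay": 0, "az": 0, "hand": 0}, {"x": 0, "y": 0, "z": 3.4, "ax": 0, "ay": 0, "az": 0, "hand": 0}])

```text
clock: 7.65
eef_pos: [493.9, -258.1, 59.9]
tcp_rot: [-3.14, 0.001, 0.456]
contact_force: [1.2, 0.6, -0.5]
opening: -0.002
grasp_force: 0.0
```

Emit:
drive_tool(plan=[{"x": 0, "y": 0, "z": 0, "ax": 0, "ay": 0, "az": 0, "hand": 0}, {"x": 0, "y": 0, "z": 0, "ax": 0, "ay": 0, "az": 0, "hand": 0}, {"x": 0, "y": 0, "z": 0, "ax": 0, "ay": 0, "az": 0, "hand": 0}, {"x": 0, "y": 0, "z": 0, "ax": 0, "ay": 0, "az": 0, "hand": 0}, {"x": 0, "y": 0, "z": 0, "ax": 0, "ay": 0, "az": 0, "hand": 0}, {"x": 0, "y": 0, "z": 0, "ax": 0, "ay": 0, "az": 0, "hand": 0}, {"x": 0, "y": 0, "z": 0, "ax": 0, "ay": 0, "az": 0, "hand": 0}, {"x": 0, "y": 0, "z": 0, "ax": 0, "ay": 0, "az": 0, "hand": 0}])

```text
clock: 8.45
eef_pos: [494.1, -259.3, 61.3]
tcp_rot: [3.142, -0.0, 0.455]
contact_force: [-0.9, -0.1, 0.4]
opening: 0.001
grasp_force: 0.0
```

Emit:
drive_tool(plan=[{"x": 0, "y": 0, "z": 0, "ax": 0, "ay": 0, "az": 0, "hand": 0}, {"x": 0, "y": 0, "z": 0, "ax": 0, "ay": 0, "az": 0, "hand": 0}, {"x": 0, "y": 0, "z": 0, "ax": 0, "ay": 0, "az": 0, "hand": 0}, {"x": 0, "y": 0, "z": 0, "ax": 0, "ay": 0, "az": 0, "hand": 0}, {"x": 0, "y": 0, "z": 0, "ax": 0, "ay": 0, "az": 0, "hand": 0}, {"x": 0, "y": 0, "z": 0, "ax": 0, "ay": 0, "az": 0, "hand": 0}, {"x": 0, "y": 0, "z": 0, "ax": 0, "ay": 0, "az": 0, "hand": 0}, {"x": 0, "y": 0, "z": 0, "ax": 0, "ay": 0, "az": 0, "hand": 0}])

```text
clock: 9.25
eef_pos: [494.1, -259.3, 61.3]
tcp_rot: [3.142, -0.0, 0.455]
contact_force: [-0.2, -0.9, 0.3]
opening: 0.003
grasp_force: 0.0
```

Emit:
drive_tool(plan=[{"x": 0, "y": 0, "z": 0, "ax": 0, "ay": 0, "az": 0, "hand": 0}, {"x": 0, "y": 0, "z": 0, "ax": 0, "ay": 0, "az": 0, "hand": 0}, {"x": 0, "y": 0, "z": 0, "ax": 0, "ay": 0, "az": 0, "hand": 0}, {"x": 0, "y": 0, "z": 0, "ax": 0, "ay": 0, "az": 0, "hand": 0}, {"x": 0, "y": 0, "z": 0, "ax": 0, "ay": 0, "az": 0, "hand": 0}, {"x": 0, "y": 0, "z": 0, "ax": 0, "ay": 0, "az": 0, "hand": 0}, {"x": 0, "y": 0, "z": 0, "ax": 0, "ay": 0, "az": 0, "hand": 0}, {"x": 0, "y": 0, "z": 0, "ax": 0, "ay": 0, "az": 0, "hand": 0}])

```text
clock: 10.05
eef_pos: [494.2, -259.3, 61.3]
tcp_rot: [3.142, -0.0, 0.455]
contact_force: [-0.8, 0.8, 0.9]
opening: -0.0
grasp_force: 0.0
```

Emit:
drive_tool(plan=[{"x": 0, "y": 0, "z": -0.4, "ax": 0, "ay": 0, "az": 0, "hand": 0}, {"x": 0, "y": 0, "z": -1.0, "ax": 0, "ay": 0, "az": 0, "hand": 0}, {"x": 0, "y": 0, "z": -1.7, "ax": 0, "ay": 0, "az": 0, "hand": 0}, {"x": 0, "y": 0, "z": -2.3, "ax": 0, "ay": 0, "az": 0, "hand": 0}, {"x": 0, "y": 0, "z": -2.8, "ax": 0, "ay": 0, "az": 0, "hand": 0}, {"x": 0, "y": 0, "z": -3.2, "ax": 0, "ay": 0, "az": 0, "hand": 0}, {"x": 0, "y": 0, "z": -3.4, "ax": 0, "ay": 0, "az": 0, "hand": 0}, {"x": 0, "y": 0, "z": -3.4, "ax": 0, "ay": 0, "az": 0, "hand": 0}])

```text
clock: 10.85
eef_pos: [494.7, -259.6, 232.4]
tcp_rot: [3.14, -0.001, 0.455]
contact_force: [0.6, -0.4, -0.9]
opening: -0.001
grasp_force: 0.0
```

Emit:
drive_tool(plan=[{"x": 0.3, "y": -0.1, "z": 0, "ax": 0, "ay": 0, "az": 0, "hand": 0}, {"x": 0.9, "y": -0.35, "z": 0, "ax": 0, "ay": 0, "az": 0, "hand": 0}, {"x": 1.6, "y": -0.65, "z": 0, "ax": 0, "ay": 0, "az": 0, "hand": 0}, {"x": 2.3, "y": -0.9, "z": 0, "ax": 0, "ay": 0, "az": 0, "hand": 0}, {"x": 3.0, "y": -1.2, "z": 0, "ax": 0, "ay": 0, "az": 0, "hand": 0}, {"x": 3.5, "y": -1.4, "z": 0, "ax": 0, "ay": 0, "az": 0, "hand": 0}, {"x": 3.8, "y": -1.5, "z": 0, "ax": 0, "ay": 0, "az": 0, "hand": 0}, {"x": 3.9, "y": -1.55, "z": 0, "ax": 0, "ay": 0, "az": 0, "hand": 0}])

```text
clock: 11.65
eef_pos: [635.8, -102.5, 229.8]
tcp_rot: [-3.14, 0.001, 0.456]
contact_force: [0.3, 0.2, -1.0]
opening: -0.005
grasp_force: 0.0
```

Emit:
drive_tool(plan=[{"x": -0.05, "y": 0, "z": 0.4, "ax": 0, "ay": 0, "az": 0, "hand": 0}, {"x": -0.05, "y": 0, "z": 1.1, "ax": 0, "ay": 0, "az": 0, "hand": 0}, {"x": -0.05, "y": 0, "z": 1.9, "ax": 0, "ay": 0, "az": 0, "hand": 0}, {"x": -0.05, "y": 0, "z": 2.6, "ax": 0, "ay": 0, "az": 0, "hand": 0}, {"x": -0.05, "y": 0, "z": 3.1, "ax": 0, "ay": 0, "az": 0, "hand": 0}, {"x": -0.05, "y": 0, "z": 3.5, "ax": 0, "ay": 0, "az": 0, "hand": 0}, {"x": -0.05, "y": 0, "z": 3.7, "ax": 0, "ay": 0, "az": 0, "hand": 0}, {"x": -0.05, "y": 0, "z": 3.8, "ax": 0, "ay": 0, "az": 0, "hand": 0}])

```text
clock: 12.45
eef_pos: [632.1, -105.6, 40.2]
tcp_rot: [-3.141, 0.002, 0.454]
contact_force: [-0.0, 0.0, -0.3]
opening: 0.002
grasp_force: 0.0
```

Emit:
drive_tool(plan=[{"x": 0, "y": 0, "z": 0, "ax": 0, "ay": 0, "az": 0, "hand": 0}, {"x": 0, "y": 0, "z": 0, "ax": 0, "ay": 0, "az": 0, "hand": 0}, {"x": 0, "y": 0, "z": 0, "ax": 0, "ay": 0, "az": 0, "hand": 0}, {"x": 0, "y": 0, "z": 0, "ax": 0, "ay": 0, "az": 0, "hand": 0}, {"x": 0, "y": 0, "z": 0, "ax": 0, "ay": 0, "az": 0, "hand": 0}, {"x": 0, "y": 0, "z": 0, "ax": 0, "ay": 0, "az": 0, "hand": 0}, {"x": 0, "y": 0, "z": 0, "ax": 0, "ay": 0, "az": 0, "hand": 0}, {"x": 0, "y": 0, "z": 0, "ax": 0, "ay": 0, "az": 0, "hand": 0}])

```text
clock: 13.25
eef_pos: [633.0, -105.1, 41.3]
tcp_rot: [3.142, 0.0, 0.455]
contact_force: [-0.8, 0.6, -0.2]
opening: -0.001
grasp_force: 0.0
```

Emit:
drive_tool(plan=[{"x": 0, "y": 0, "z": 0, "ax": 0, "ay": 0, "az": 0, "hand": 0}, {"x": 0, "y": 0, "z": 0, "ax": 0, "ay": 0, "az": 0, "hand": 0}, {"x": 0, "y": 0, "z": 0, "ax": 0, "ay": 0, "az": 0, "hand": 0}, {"x": 0, "y": 0, "z": 0, "ax": 0, "ay": 0, "az": 0, "hand": 0}, {"x": 0, "y": 0, "z": 0, "ax": 0, "ay": 0, "az": 0, "hand": 0}, {"x": 0, "y": 0, "z": 0, "ax": 0, "ay": 0, "az": 0, "hand": 0}, {"x": 0, "y": 0, "z": 0, "ax": 0, "ay": 0, "az": 0, "hand": 0}, {"x": 0, "y": 0, "z": 0, "ax": 0, "ay": 0, "az": 0, "hand": 0}])

```text
clock: 14.05
eef_pos: [633.0, -105.1, 41.3]
tcp_rot: [3.142, -0.0, 0.455]
contact_force: [0.2, 0.2, 0.0]
opening: 0.002
grasp_force: 0.0
```

Emit:
drive_tool(plan=[{"x": 0, "y": 0, "z": 0, "ax": 0, "ay": 0, "az": 0, "hand": 0}, {"x": 0, "y": 0, "z": 0, "ax": 0, "ay": 0, "az": 0, "hand": 0}, {"x": 0, "y": 0, "z": 0, "ax": 0, "ay": 0, "az": 0, "hand": 0}, {"x": 0, "y": 0, "z": 0, "ax": 0, "ay": 0, "az": 0, "hand": 0}, {"x": 0, "y": 0, "z": 0, "ax": 0, "ay": 0, "az": 0, "hand": 0}, {"x": 0, "y": 0, "z": 0, "ax": 0, "ay": 0, "az": 0, "hand": 0}, {"x": 0, "y": 0, "z": 0, "ax": 0, "ay": 0, "az": 0, "hand": 0}, {"x": 0, "y": 0, "z": 0, "ax": 0, "ay": 0, "az": 0, "hand": 0}])

```text
clock: 14.85
eef_pos: [633.0, -105.1, 41.3]
tcp_rot: [-3.142, 0.0, 0.455]
contact_force: [-0.2, -0.0, 0.1]
opening: 0.006
grasp_force: 0.0
```

```bash
python3 - <<'E'
from rig import imaging
import cv2
cv2.imwrite("pics/w4.png",imaging.grab_frame("wrist")[:,:,::-1])
E
```

```text
(no output)
```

View pics/w4.png

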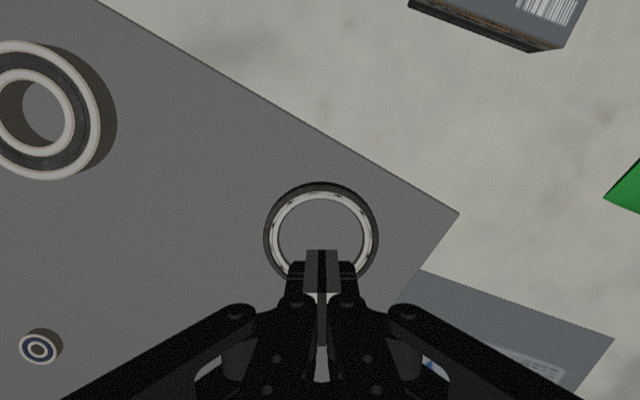

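The fingertips at (321,265) are over the large seal ring centred at (321,238), with the camera's tilt accounting for the offset. I'll hand in.

```bash
python3 -c "
from rig import r
print(r.sign_off())"
```

```text
the job is handed in; nothing more can be done
None
```

I pointed at the large bearing, then the grease cap, then the large seal, about 30 mm above each for about two seconds, touched nothing as far as the force readings show, and handed in at about 15 s still pointing at the seal; no verdict came back.

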